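# Stow the basket handle and hold the basket against the sprung stop of its transport cradle

### The job

Get the wire instrument basket ready to be screwed down in its transport cradle: first swing its carrying handle over to the far side and down until it rests in the two clips on the far rim. Then slide the basket along the runners squarely against the sprung stop bar, and keep pressing it steadily so that the springs stay about half compressed (6 of their 12 mm, about 12 N on the bar), without ramming it. Finish while still pressing and do not let go: a colleague will now screw on the two corner clips that lock it there, which fit only while the springs are held in; leave the clips, tray and dish lying on the bench alone.

Things in the scene. Friction and masses are not known exactly. Their poses are not given: they have to be found in the camera images.
- cradle: low stainless cradle screwed to the bench, 310 (x) x 270 (y) mm. Origin: centre of underside; +x runs along its two slippery white runners (tops z = 14 mm), away from the robot, to the stop bar. Base plate top z = 10 mm, front edge x = -155; side guides: inner faces y = +-103, tops z = 36; bosses for corner clips x = -62, y = +-118, tops z = 44; rear plate x = 145, top z = 54
- stop_bar: rubber-faced bar at the cradle's far end, 170 (y) x 26 (z) mm. Origin: centre of its front face, unpressed at x = 115, y = 0, z = 33 mm of the cradle. Pressed, it slides along the cradle's +x without turning, 12 mm at most, on two springs that together give 2 N per mm, no preload (6 mm = 12 N), and push the basket back when let go
- basket: loose wire basket on the runners, 170 (x) x 200 (y) x 60 (z) mm, 0.5 to 0.8 kg with its contents. Friction on the runners about 0.2: drags with 1 to 1.5 N, more if pushed down. Origin: centre of underside; axes as the cradle's when square in it (3 mm play to each guide). Flat far wall x = +85 mm meets the stop bar; 35 to 75 mm are missing at the start. Walls 5 mm thick, rim z = 60 mm
- basket_front (a point): centre of the plain flat tag plate (70 x 36 mm) in the middle of the basket's near wall, 32 mm above its underside, at x = -85 mm of the basket: a good place to press
- handle_grip (a point): middle of the handle's cross bar, in the middle of a grey plastic sleeve 13 mm in diameter and 90 mm long that runs along the basket's y; the rest of the bar is a steel rod 7 mm in diameter, 155 mm wide in all
- handle_hinge (a point): middle of the handle's hinge line, which runs along the basket's y; 67 mm above the basket's underside, over its centre. The cross bar moves on a circle of 82 mm radius about it
- handle (a joint): angle of the drop handle (rad): 0 = level, its bar in the two open clips on the far rim (clips at y = +-60 mm; its stop); pi/2 = upright; more = leaning to the robot's side (at most 1.9). Stiff hinge (0.06 N m, under 1 N at the bar): stays where it is left
- clip_1: loose steel corner clip with a black thumb screw, 46 x 22 x 16 mm, lying on the bench; origin: centre of its underside. Leave alone
- clip_2: a second such clip. Leave alone
- kidney_dish: stainless kidney dish, 95 x 201 x 33 mm, on the bench; origin: centre of its underside. Leave alone
- tray_clips: clear plastic tray of small parts, 101 x 91 x 33 mm, on the bench; origin: centre of its underside. Leave alone

How it is judged:
By the outcome, as a careful person would: the job done as asked, in the order asked, and still so for the second after the job is handed in, while the arm keeps its last pose, push and grip.
It also fails if it takes over 54 s, if anything falls off the work surface, if the arm or the gripper's body presses on something with over 40 N, if the wrist force passes 120 N, or if a joint passes its speed limit or range.

### The arm

A 7-joint arm with a two-finger parallel gripper is mounted at the origin on a cart in front of the work surface, level with it; the furniture and walls round the work are solid. World frame = base frame: x ahead of the robot, y to its left, z up, the work surface at z = 0. Lengths are in mm, angles in rad, forces in N, time in s.
With the tool pointing down it reaches from about 400 to 875 mm from the base axis. Payload 4.4 kg.
Tool frame: the origin (TCP) lies at the very end of the fingers, on their centre line; the grasp point (between the pads) lies 19 mm behind it; z points along the fingers, y is the line along which they close (so a half turn about z gives the same grasp; the last joint's range is limited). The gripper opens to 85 mm and grips with 20 to 120 N. Pads are 22 mm wide; open, the fingers measure 114 mm over their backs; the gripper's body (76 mm by 85 mm) begins 54 mm behind the grasp point. The pads swing forward as they close: fully open they stand 13 mm farther back than shut.
Start: joints at [1.125, 0.628, 0.038, 1.517, -0.027, 0.996, -0.02], TCP at [241.006, -603.684, 231.313] pointing down, gripper open.
Joint ranges: [-3.06, 3.06], [-0.37, 2.12], [-1.25, 1.32], [0.18, 2.47], [-1.1, 4.24], [0.23, 1.98], [-2.94, 2.94]. Speed limits (rad/s): [2.57, 2.57, 3.14, 3.14, 3.14, 3.14, 3.14].

### API

Orientations are given as [roll, pitch, yaw] about the fixed x, y, z axes, in that order (R = Rz(yaw) Ry(pitch) Rx(roll)).
In Python, from cell import read_state, get_image, camera_info, finish_job gives the robot as it stands.
- The arm moves only by the tool play_rows, never from a script. Its argument "deltas" is one flat list of numbers, 7 for each row, row after row: the shift along the tool's x, y, z in mm, then the turn, a rotation vector about the tool's x, y, z in rad, then the opening, from 0 (shut) to 1 (fully open). In form: [dx, dy, dz, ax, ay, az, grip, dx, dy, dz, ax, ay, az, grip, ...]. A call has 1 to 10 rows; each row is the pose to reach, as a shift and turn from the pose commanded when the call began, along the tool's axes at that moment; what a row does not reach only later rows make up. A row lasts 1/8 s, in which the tool goes at most 62.5 mm and 10.7 degrees, less where a joint would pass 70% of its speed; a pose out of reach is approached as far as the arm can. A call with a gripper value outside its range is refused whole. The fingers move at their own pace and stop on an object; the grip force is fixed at half the most. Time passes only in rows, so rows that repeat a pose let the fingers close. It gives the time, the measured TCP pose, the force, the opening and the grip force at its end, in the units of the state.
- read_state(): the state, without advancing time (a new reading comes with each control period).
- get_image(name): name is "scene" or "top"; returns the picture (384x512x3 uint8, red, green, blue); there is no depth.
- camera_info(name): a dict with "fx", "fy", "cx", "cy" (pixels), "T" (4x4, takes a point from camera to world coordinates). Camera axes: x right, y down, z forward; pixel columns grow to the right and rows downward; lengths in mm; the calibration is good to about 2 mm. A picture is of the moment at which its call begins. camera_info takes no time and is no camera call.
- finish_job(): hands the job in; it is judged then, once.
The state is a dict: "clock": time; "qpos": joint angles; "qd": joint speeds; "tau": joint torques, N m; "eef_pos": TCP position; "tool_rot": TCP orientation; "force": force on the tool from outside, world axes, zero at the start; "torque": the same for the moment, N m; "width": finger opening in mm; "gripper_force": force on a finger pad.
Only numpy, scipy, OpenCV 4.12 (cv2) and the standard library are available. Lean on these libraries where they do the work, as an engineer would, in place of code of your own. Each camera call takes 0.05 s, during which the arm holds its last target. There are 200 camera calls.

## Working session

There is one attempt and no reset: what is moved stays moved. The work goes in short steps, Python scripts to look and compute and a tool call to move; the robot and the scene stay as the last step left them, time stands still between calls to the robot, and variables do not carry over. Pictures are saved under pics/ and viewed, at most 10 in all, crops included, and the job is handed in when it is done.

Besides the shell and the picture viewer there is one more tool, called after "Request:" by a JSON object that holds its "fn" and its "kwargs", one argument or row to a line. play_rows: Moves the arm, as the interface text tells. Its arguments: {"type":"object","properties":{"deltas":{"type":"array"}},"required":["deltas"]}

```bash
mkdir -p pics; ls; python3 - <<'E'
from cell import *
import cv2,numpy as np
for n in("scene","top"):
    i=get_image(n); cv2.imwrite(f"pics/{n}0.png",cv2.resize(i[:,:,::-1],(800,600),interpolation=cv2.INTER_CUBIC))
    c=camera_info(n);print(n,c["fx"],c["fy"],c["cx"],c["cy"]);print(np.round(c["T"],3))
s=read_state();print(s)
E
```

```text
pics
scene 374.441375662874 374.441375662874 257.3270634181256 192.98232568618545
[[ 6.79000e-01 -3.87000e-01  6.24000e-01 -6.21280e+01]
 [-7.34000e-01 -3.86000e-01  5.59000e-01 -5.22715e+02]
 [ 2.40000e-02 -8.37000e-01 -5.46000e-01  6.12812e+02]
 [ 0.00000e+00  0.00000e+00  0.00000e+00  1.00000e+00]]
top 446.7902239388513 446.7902239388513 262.4553840307752 190.37573803537714
[[ 0.000000e+00 -9.850000e-01  1.710000e-01  3.750200e+02]
 [-1.000000e+00 -3.000000e-03 -1.400000e-02  5.530200e+01]
 [ 1.500000e-02 -1.710000e-01 -9.850000e-01  1.274605e+03]
 [ 0.000000e+00  0.000000e+00  0.000000e+00  1.000000e+00]]
{'clock': 0.1, 'qpos': array([ 1.12521115,  0.62925103,  0.03843959,  1.51828222, -0.0270206 ,
        0.99628694, -0.01998537]), 'qd': array([-3.46392202e-04, -2.68694447e-03,  3.91041873e-04, -4.17688041e-03,
       -1.96265708e-03, -1.97530407e-05,  6.59659203e-04]), 'tau': array([ 3.43923086e-03, -5.64518523e+01,  1.23088863e+00, -1.93968576e+01,
        1.13672821e-02,  5.43425238e-03,  2.44653143e-05]), 'eef_pos': array([ 240.79622577, -603.14566888,  230.478077  ]), 'tool_rot': array([-3.13988256e+00, -2.99448141e-06,  3.79792455e-01]), 'force': array([0.12020162, 0.31369098, 1.2732443 ]), 'torque': array([-0.00873907, -0.01372135, -0.02306319]), 'gripper_force': 0.0, 'width': 85.39888694822614}
```

View pics/scene0.png

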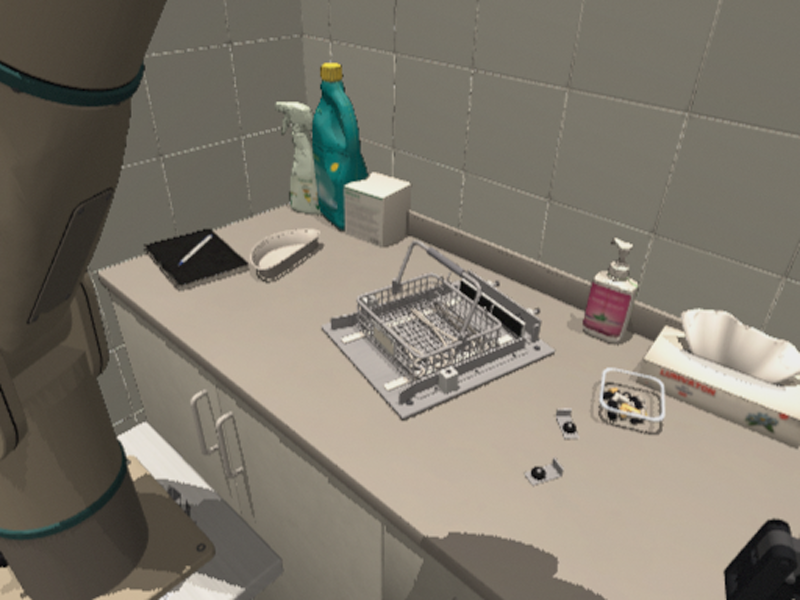

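View pics/top0.png

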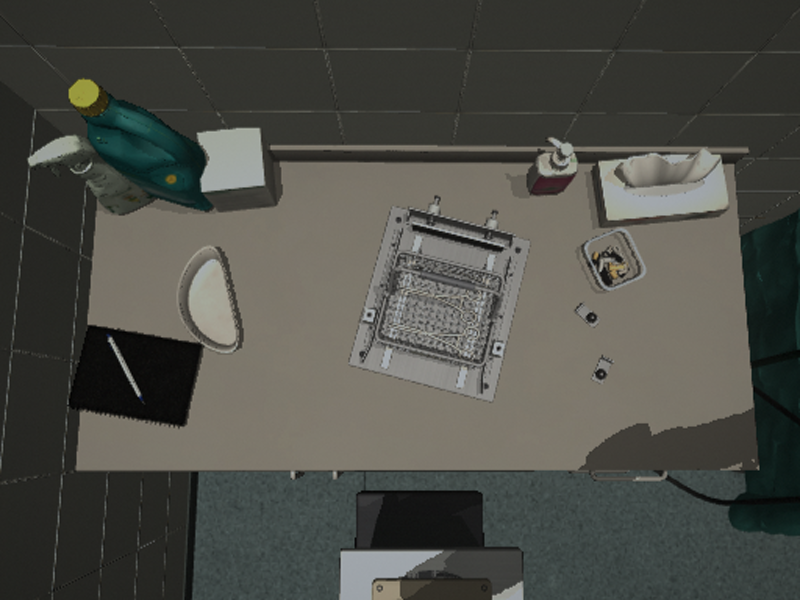

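The scene picture shows the basket in the cradle with its handle raised. The top picture has the cradle corners near (392,207), (530,238), (493,402), (349,364). I'll zoom in on both.

```bash
python3 - <<'E'
from cell import *
import cv2,numpy as np
t=get_image("top")[118:268,215:349,::-1]; s=get_image("scene")[145:273,200:360,::-1]
cv2.imwrite("pics/t1.png",cv2.resize(t,None,fx=4,fy=4,interpolation=cv2.INTER_CUBIC))
cv2.imwrite("pics/s1.png",cv2.resize(s,None,fx=4.5,fy=4.5,interpolation=cv2.INTER_CUBIC))
E
```

```text
(no output)
```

View pics/t1.png

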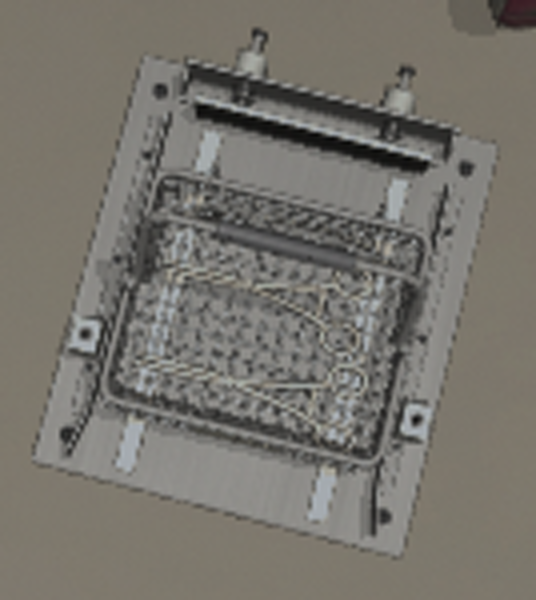

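View pics/s1.png

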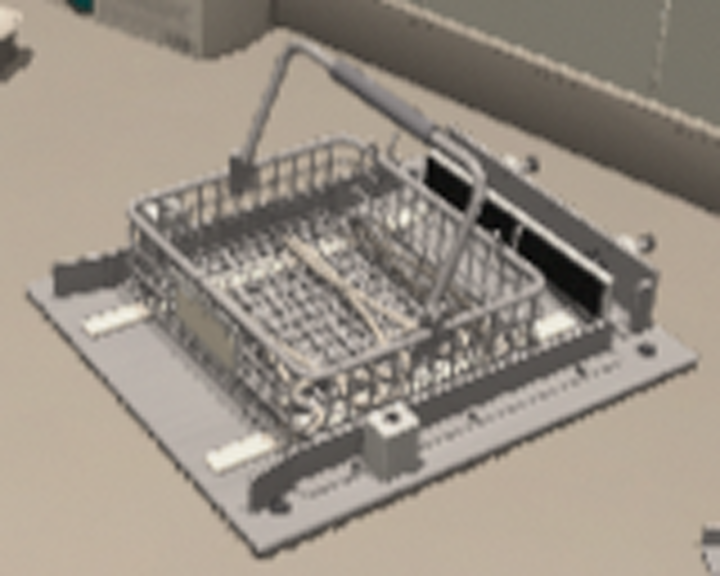

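Top crop: base corners at (35,460), (403,555), (497,148), (143,57), bosses at (84,335) and (415,422), sleeve middle at (286,247). Scene crop: sleeve middle at (383,98), tag at (207,328).

```bash
cat > h.py <<'E'
import numpy as np
from cell import *
from scipy.optimize import least_squares
def proj(n,p):
    c=camera_info(n);T=np.array(c["T"]);q=T[:3,:3].T@(np.asarray(p,float)-T[:3,3])
    return np.array([c["fx"]*q[0]/q[2]+c["cx"],c["fy"]*q[1]/q[2]+c["cy"]])
def c2w(P,p):
    c,s=np.cos(P[2]),np.sin(P[2]);return np.array([P[0]+c*p[0]-s*p[1],P[1]+s*p[0]+c*p[1],p[2]])
t=lambda u,v:np.array([u/4+215,v/4+118]); s=lambda u,v:np.array([u/4.5+200,v/4.5+145])
E
python3 - <<'E'
from h import *
C=[("top",(-155,135,10),t(35,460)),("top",(-155,-135,10),t(403,555)),("top",(155,-135,10),t(497,148)),("top",(155,135,10),t(143,57)),
("top",(-62,118,44),t(84,335)),("top",(-62,-118,44),t(415,422)),
("scene",(-155,135,10),s(30,288)),("scene",(-155,-135,10),s(260,543)),("scene",(155,-135,10),s(695,358)),("scene",(-62,-118,44),s(393,415))]
f=lambda P:np.concatenate([proj(n,c2w(P,p))-m for n,p,m in C])
r=least_squares(f,[600,0,-.2]);P=r.x;print(P);print(r.fun.reshape(-1,2).round(1))
def bp(b,p): # basket->world, b=(dx,theta)
    return c2w(P,(p[0]+b[0],p[1],p[2]+14))
def hp(b,y): return bp(b,(82*np.cos(b[1]),y,67+82*np.sin(b[1])))
def g(b):
    e=[proj("top",hp(b,45))-t(220,232),proj("top",hp(b,-45))-t(352,262),proj("scene",hp(b,45))-s(330,62),proj("scene",hp(b,-45))-s(435,137),
    proj("scene",bp(b,(-85,0,32)))-s(207,328)]
    # rim line mid points
    e+=[proj("top",bp(b,(-83,0,60)))-t(244,430), proj("top",bp(b,(83,0,60)))-t(294,207)]
    return np.concatenate(e)
r=least_squares(g,[-20,1.6]);print(r.x);print(r.fun.reshape(-1,2).round(1))
b=r.x
print("hinge",bp(b,(0,0,67)),"grip",hp(b,0),"front",bp(b,(-85,0,32)),"far missing",115-85-b[0])
E
```

```text
[ 5.86461476e+02 -2.11716147e+01 -2.52102271e-01]
[[-0.8  0.6]
 [ 0.2  1. ]
 [ 1.  -1.1]
 [ 0.1 -0.9]
 [ 0.8  0. ]
 [ 0.5 -0.4]
 [-2.1 -1.8]
 [-0.3  0.8]
 [ 1.3 -1.4]
 [-0.4 -0.2]]
[-21.92830993   1.17629626]
[[-0.2 -0.3]
 [ 1.1  0.9]
 [ 1.2  0.7]
 [-0.8 -0.9]
 [-1.2 -1.3]
 [-1.4  0.9]
 [ 0.9 -1.7]]
hinge [565.22631669 -15.70180988  81.        ] grip [595.74651743 -23.56327841 156.70148386] front [482.91315216   5.50061793  46.        ] far missing 51.92830992899444
```

Request:
{"fn": "play_rows", "kwargs": {
  "deltas": [30, -22, 0, 0, 0, 0, 0, 80, -60, 0, 0, 0, 0, 0, 130, -97, 0, 0, 0, 0.1, 0, 180, -134, 0, 0, 0, 0.2, 0, 230, -172, 0, 0, 0, 0.3, 0, 280, -209, 5, 0, 0, 0.4, 0, 330, -247, 5, 0, 0, 0.5, 0, 380, -284, 5, 0, 0, 0.6, 0, 430, -321, 10, 0, 0, 0.632, 0, 470, -351, 10, 0, 0, 0.632, 0]
}}

```text
clock: 1.45
eef_pos: [548.3, -100.5, 221.0]
tool_rot: [-3.141, 0.0, -0.25]
force: [0.6, -0.4, -0.8]
width: 0.1
gripper_force: 0.0
```

Request:
{"fn": "play_rows", "kwargs": {
  "deltas": [10, -40, 5, 0, 0, 0, 0, 20, -72, 15, 0, 0, 0, 0, 25, -86, 28, 0, 0, 0, 0, 25, -86, 33, 0, 0, 0, 0, 25, -86, 33, 0, 0, 0, 0]
}}

```text
clock: 2.08
eef_pos: [591.9, -28.6, 187.8]
tool_rot: [3.14, 0.001, -0.255]
force: [0.3, -1.0, 0.2]
width: -0.3
gripper_force: 0.0
```

```bash
python3 - <<'E'
from cell import *
import cv2,numpy as np
t=get_image("top")[118:268,215:349,::-1]; s=get_image("scene")[95:255,200:340,::-1]
a=cv2.resize(t,None,fx=3,fy=3,interpolation=cv2.INTER_CUBIC);b=cv2.resize(s,None,fx=2.8,fy=2.8125,interpolation=cv2.INTER_CUBIC)
cv2.imwrite("pics/c2.png",np.hstack([a,b]));print(a.shape,b.shape,read_state()["force"])
E
```

```text
(450, 402, 3) (450, 392, 3) [0.07970748 0.22247819 0.69871771]
```

View pics/c2.png

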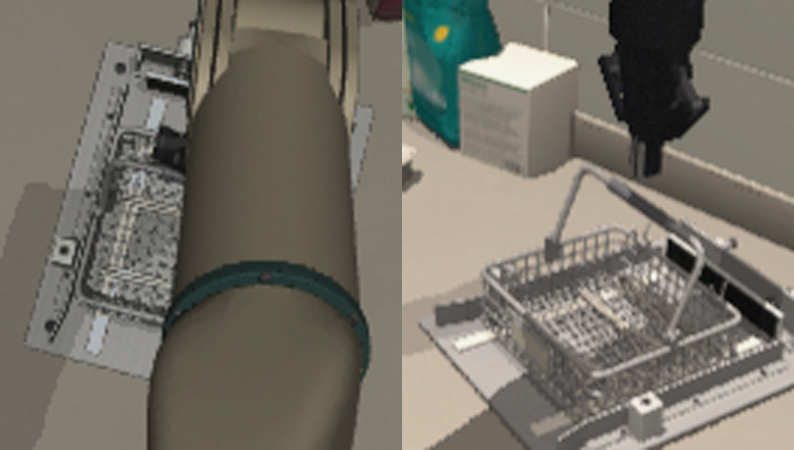

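The scene half of the picture shows the shut fingertips at (645,172), directly above the sleeve at (645,205). That agrees with my estimate, so I'll follow the arc now.

Request:
{"fn": "play_rows", "kwargs": {
  "deltas": [-1, 0, 12, 0, 0, 0, 0, -1, 0, 22, 0, 0, 0, 0, 3, 0, 27, 0, 0, 0, 0, 9, 0, 30, 0, 0, 0, 0, 16, 0, 35, 0, 0, 0, 0, 22, 0, 40, 0, 0, 0, 0, 28, 0, 46, 0, 0, 0, 0, 33, 0, 52, 0, 0, 0, 0, 38, 0, 59, 0, 0, 0, 0, 42, 0, 66, 0, 0, 0, 0]
}}

```text
clock: 3.42
eef_pos: [633.3, -36.5, 121.3]
tool_rot: [-3.141, 0.002, -0.252]
force: [-0.1, 0.5, 0.2]
width: 0.1
gripper_force: 0.2
```

```bash
python3 - <<'E'
from cell import *
import cv2,numpy as np
s=get_image("scene")[125:265,200:360,::-1]
cv2.imwrite("pics/c3.png",cv2.resize(s,None,fx=4,fy=4,interpolation=cv2.INTER_CUBIC))
E
```

```text
(no output)
```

View pics/c3.png

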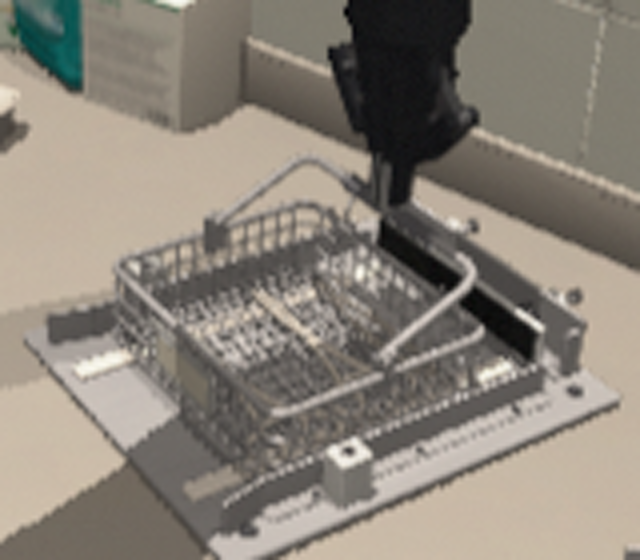

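The handle is following and is now about 0.4 rad above level. I'll continue down.

Request:
{"fn": "play_rows", "kwargs": {
  "deltas": [3, 0, 7, 0, 0, 0, 0, 5, 0, 14, 0, 0, 0, 0, 7, 0, 21, 0, 0, 0, 0, 8, 0, 27, 0, 0, 0, 0, 8, 0, 31, 0, 0, 0, 0, 8, 0, 33, 0, 0, 0, 0, 8, 0, 35, 0, 0, 0, 0, 8, 0, 35, 0, 0, 0, 0]
}}

```text
clock: 4.47
eef_pos: [641.4, -38.9, 87.6]
tool_rot: [-3.142, 0.0, -0.252]
force: [-1.0, -0.3, 1.1]
width: 0.2
gripper_force: 0.7
```

Request:
{"fn": "play_rows", "kwargs": {
  "deltas": [0, 0, 1, 0, 0, 0, 0, 0, 0, 2, 0, 0, 0, 0, 0, 0, 2, 0, 0, 0, 0]
}}

```text
clock: 4.85
eef_pos: [641.6, -38.9, 87.2]
tool_rot: [-3.141, -0.001, -0.252]
force: [-4.6, 0.3, 12.3]
width: -0.1
gripper_force: 6.2
```

The rise to 12 N at z 87.2 means the bar is on its stop. Now lift and go to the near side.

Request:
{"fn": "play_rows", "kwargs": {
  "deltas": [0, 0, -15, 0, 0, 0, 0, 0, 0, -45, 0, 0, 0, 0, -15, 0, -60, 0, 0, 0, 0, -50, -1, -60, 0, 0, 0, 0, -90, -2, -60, 0, 0, 0, 0, -130, -3, -60, 0, 0, 0, 0, -170, -3, -60, 0, 0, 0, 0, -200, -3, -60, 0, 0, 0, 0, -205, -3, -60, 0, 0, 0, 0, -205, -3, -60, 0, 0, 0, 0]
}}

```text
clock: 6.1
eef_pos: [445.2, 15.1, 145.8]
tool_rot: [-3.141, -0.002, -0.252]
force: [0.2, -0.6, 0.9]
width: 0.0
gripper_force: 0.0
```

```bash
python3 - <<'E'
from cell import *
import cv2,numpy as np
s=get_image("scene")[125:265,200:360,::-1];t=get_image("top")[118:238,245:349,::-1]
a=cv2.resize(s,(512,448),interpolation=cv2.INTER_CUBIC)
b=cv2.resize(t,(288,332),interpolation=cv2.INTER_CUBIC);b=cv2.copyMakeBorder(b,0,116,0,0,0)
cv2.imwrite("pics/c4.png",np.hstack([a,b]));print(read_state()["eef_pos"],read_state()["force"])
E
```

```text
[445.66028188  14.86840428 145.56712911] [ 1.32128115 -0.41708661  0.05863757]
```

View pics/c4.png

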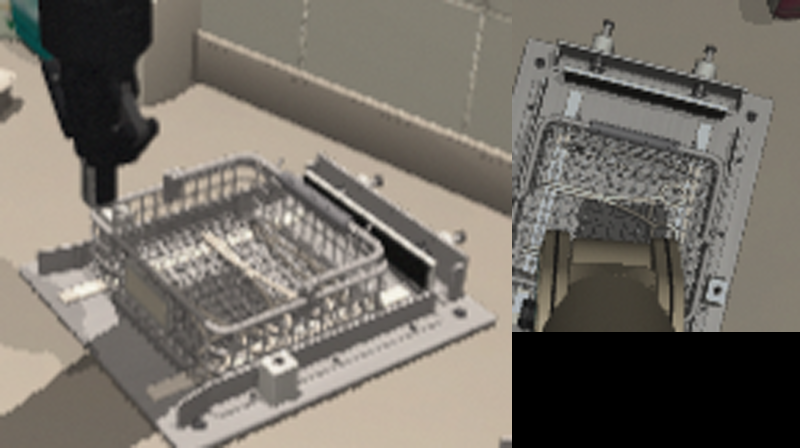

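The handle lies on the far rim between the clips, at about (320,200) in the left picture. The fingers stand clear in front of the tag plate. Lower, then approach.

Request:
{"fn": "play_rows", "kwargs": {
  "deltas": [0, 0, 20, 0, 0, 0, 0, 0, 0, 50, 0, 0, 0, 0, 0, 0, 80, 0, 0, 0, 0, 0, 0, 105, 0, 0, 0, 0, 0, 0, 113, 0, 0, 0, 0, 6, 0, 113, 0, 0, 0, 0, 12, 0, 113, 0, 0, 0, 0, 18, 0, 113, 0, 0, 0, 0, 20, 0, 113, 0, 0, 0, 0, 20, 0, 113, 0, 0, 0, 0]
}}

```text
clock: 7.45
eef_pos: [463.3, 10.1, 32.6]
tool_rot: [-3.141, -0.0, -0.252]
force: [1.1, -0.4, -0.1]
width: -0.1
gripper_force: 0.0
```

```bash
cat > st.py <<'E'
from cell import *
import numpy as np
s=read_state();P=[586.46,-21.17];c,q=np.cos(-.2521),np.sin(-.2521);d=s["eef_pos"][:2]-P;f=s["force"]
print("cradle x,y",c*d[0]+q*d[1],-q*d[0]+c*d[1],"z",s["eef_pos"][2],"F",c*f[0]+q*f[1],-q*f[0]+c*f[1],f[2],"T",s["torque"])
E
python3 st.py
```

```text
cradle x,y -127.02662051331413 -0.4453373197351098 z 32.57971734054208 F 1.1782257811314105 -0.11286781855272593 -0.11982013612478037 T [ 0.0098035  -0.0342881   0.02144099]
```

Request:
{"fn": "play_rows", "kwargs": {
  "deltas": [3, 0, 0, 0, 0, 0, 0, 7, 0, 0, 0, 0, 0, 0, 11, 0, 0, 0, 0, 0, 0, 16, 0, 0, 0, 0, 0, 0, 21, 0, 0, 0, 0, 0, 0, 26, 0, 0, 0, 0, 0, 0, 31, 0, 0, 0, 0, 0, 0, 36, 0, 0, 0, 0, 0, 0, 40, 0, 0, 0, 0, 0, 0, 43, 0, 0, 0, 0, 0, 0]
}}

```text
clock: 8.7
eef_pos: [505.0, -0.6, 32.3]
tool_rot: [-3.142, -0.0, -0.252]
force: [-2.0, 0.4, 2.4]
width: 0.2
gripper_force: 0.0
```

```bash
python3 st.py
```

```text
cradle x,y -84.00972676356176 -0.4100892711378812 z 32.305790830044515 F -2.011243116670778 -0.1059860550898446 2.4436590475083286 T [ 0.0885722   0.39482791 -0.01144004]
```

Request:
{"fn": "play_rows", "kwargs": {
  "deltas": [2, 0, 0, 0, 0, 0, 0, 4, 0, 0, 0, 0, 0, 0, 6, 0, 0, 0, 0, 0, 0, 8, 0, 0, 0, 0, 0, 0, 10, 0, 0, 0, 0, 0, 0, 12, 0, 0, 0, 0, 0, 0, 13, 0, 0, 0, 0, 0, 0, 14, 0, 0, 0, 0, 0, 0]
}}

```text
clock: 9.7
eef_pos: [518.3, -4.0, 32.3]
tool_rot: [-3.142, 0.0, -0.252]
force: [-3.0, 0.6, 2.3]
width: 0.1
gripper_force: 0.0
```

```bash
python3 st.py
```

```text
cradle x,y -70.26412165837108 -0.4176839200339657 z 32.33466502978981 F -3.098151626542858 -0.16909464963313214 2.346364537501534 T [0.17839048 0.39001356 0.00611189]
```

Request:
{"fn": "play_rows", "kwargs": {
  "deltas": [1, 0, 0, 0, 0, 0, 0, 2, 0, 0, 0, 0, 0, 0, 2, 0, 0, 0, 0, 0, 0]
}}

```text
clock: 10.07
eef_pos: [520.5, -4.6, 32.3]
tool_rot: [3.142, -0.0, -0.252]
force: [-2.9, 0.0, 1.4]
width: -0.0
gripper_force: 0.0
```

Request:
{"fn": "play_rows", "kwargs": {
  "deltas": [1, 0, 0, 0, 0, 0, 0, 2, 0, 0, 0, 0, 0, 0, 2, 0, 0, 0, 0, 0, 0]
}}

```text
clock: 10.45
eef_pos: [522.3, -5.1, 32.3]
tool_rot: [-3.142, -0.0, -0.252]
force: [-2.6, 0.6, 1.8]
width: -0.3
gripper_force: 0.0
```

Request:
{"fn": "play_rows", "kwargs": {
  "deltas": [1, 0, 0, 0, 0, 0, 0, 2, 0, 0, 0, 0, 0, 0, 2, 0, 0, 0, 0, 0, 0]
}}

```text
clock: 10.82
eef_pos: [523.4, -5.1, 32.3]
tool_rot: [-3.141, 0.002, -0.252]
force: [-4.8, 1.2, 4.5]
width: -0.4
gripper_force: 0.0
```

```bash
python3 st.py
```

```text
cradle x,y -65.08558821190586 -0.2017132266653423 z 32.29883142385243 F -4.921575305609089 -0.013981455288193834 4.479732055994575 T [0.3359848  0.81548674 0.01263868]
```

Contact with the bar is near x = -65.5. The upward force on the tool suggests I'm pressing high on the wall and lifting the near end. I'll back off and tilt slightly so the fingertips lead, pressing low on the tag in line with the bar.

Request:
{"fn": "play_rows", "kwargs": {
  "deltas": [-4, 0, 0, 0, 0, 0, 0, -8, 0, -1, 0, 0.04, 0, 0, -8, 0, -2, 0, 0.08, 0, 0, -8, 0, -3, 0, 0.12, 0, 0, -8, 0, -3, 0, 0.12, 0, 0, -6, 0, -3, 0, 0.12, 0, 0, -4, 0, -3, 0, 0.12, 0, 0, -3, 0, -3, 0, 0.12, 0, 0, -2, 0, -3, 0, 0.12, 0, 0, -2, 0, -3, 0, 0.12, 0]
}}

```text
schema error: expected a multiple of 7 numbers
```

```bash
python3 st.py
```

```text
cradle x,y -65.08558821190586 -0.2017132266653423 z 32.29883142385243 F -4.921575305609089 -0.013981455288193834 4.479732055994575 T [0.3359848  0.81548674 0.01263868]
```

Request:
{"fn": "play_rows", "kwargs": {
  "deltas": [-4, 0, 0, 0, 0, 0, 0, -8, 0, -1, 0, 0.04, 0, 0, -8, 0, -2, 0, 0.08, 0, 0, -8, 0, -3, 0, 0.12, 0, 0, -6, 0, -3, 0, 0.12, 0, 0, -4, 0, -3, 0, 0.12, 0, 0, -3, 0, -3, 0, 0.12, 0, 0, -2, 0, -3, 0, 0.12, 0, 0, -2, 0, -3, 0, 0.12, 0, 0]
}}

```text
clock: 11.95
eef_pos: [522.4, -5.2, 35.3]
tool_rot: [3.141, -0.12, -0.252]
force: [-0.5, -0.1, -0.3]
width: 0.2
gripper_force: 0.0
```

```bash
python3 st.py
```

```text
cradle x,y -65.98857027874485 -0.5103960160743775 z 35.32051140723098 F -0.498840472998234 -0.22490951868840547 -0.3087167715443736 T [0.10247486 0.09743318 0.02054293]
```

Request:
{"fn": "play_rows", "kwargs": {
  "deltas": [1, 0, 0.12, 0, 0, 0, 0, 2, 0, 0.24, 0, 0, 0, 0, 2, 0, 0.24, 0, 0, 0, 0]
}}

```text
clock: 12.32
eef_pos: [524.2, -5.6, 35.3]
tool_rot: [3.142, -0.12, -0.252]
force: [-0.7, 0.4, 0.8]
width: -0.0
gripper_force: 0.0
```

Request:
{"fn": "play_rows", "kwargs": {
  "deltas": [1, 0, 0.12, 0, 0, 0, 0, 2, 0, 0.24, 0, 0, 0, 0, 2, 0, 0.24, 0, 0, 0, 0]
}}

```text
clock: 12.7
eef_pos: [524.8, -5.7, 35.1]
tool_rot: [-3.141, -0.118, -0.252]
force: [-4.3, 1.4, 2.1]
width: -0.0
gripper_force: 2.0
```

```bash
python3 st.py
```

```text
cradle x,y -63.54875277656839 -0.3609223687569241 z 35.07850729003598 F -4.484002975010598 0.28275108277577843 2.0633474635269757 T [0.23647553 0.87666491 0.00220224]
```

Request:
{"fn": "play_rows", "kwargs": {
  "deltas": [1, 0, 0.12, 0, 0, 0, 0, 2, 0, 0.24, 0, 0, 0, 0, 2, 0, 0.24, 0, 0, 0, 0]
}}

```text
clock: 13.08
eef_pos: [526.5, -5.4, 35.0]
tool_rot: [-3.14, -0.117, -0.251]
force: [-5.6, 2.1, 3.7]
width: 0.3
gripper_force: 3.0
```

Request:
{"fn": "play_rows", "kwargs": {
  "deltas": [1, 0, 0.12, 0, 0, 0, 0, 2, 0, 0.24, 0, 0, 0, 0, 2, 0, 0.24, 0, 0, 0, 0]
}}

```text
clock: 13.45
eef_pos: [527.4, -5.4, 34.8]
tool_rot: [-3.14, -0.115, -0.251]
force: [-7.9, 2.5, 5.4]
width: 0.0
gripper_force: 4.0
```

```bash
python3 st.py
```

```text
cradle x,y -61.15926261611259 0.5140870330197256 z 34.82026928574082 F -8.259585535121193 0.4694470255460095 5.367782415297245 T [0.67526478 1.54595976 0.04431836]
```

Request:
{"fn": "play_rows", "kwargs": {
  "deltas": [1, 0, -0.4, 0, 0, 0, 0, 2, 0, -0.8, 0, 0, 0, 0, 2, 0, -0.8, 0, 0, 0, 0]
}}

```text
clock: 13.82
eef_pos: [528.2, -5.6, 35.0]
tool_rot: [-3.14, -0.112, -0.251]
force: [-6.9, 2.5, -1.2]
width: -0.2
gripper_force: 3.8
```

```bash
python3 st.py
```

```text
cradle x,y -60.26548471898616 0.5196077152168339 z 35.022439646400876 F -7.260205042237058 0.6676739506101605 -1.213057794440729 T [ 0.64503811  1.71739971 -0.01200772]
```

Request:
{"fn": "play_rows", "kwargs": {
  "deltas": [1, 0, 0, 0, 0, 0, 0, 2, 0, 0, 0, 0, 0, 0, 3, 0, 0, 0, 0, 0, 0, 3, 0, 0, 0, 0, 0, 0]
}}

```text
clock: 14.32
eef_pos: [529.4, -5.9, 35.0]
tool_rot: [-3.14, -0.109, -0.251]
force: [-10.3, 3.1, 0.4]
width: -0.2
gripper_force: 5.3
```

```bash
python3 st.py
```

```text
cradle x,y -59.099172264926 0.5797465063862255 z 35.025375942406875 F -10.76403287614588 0.4242208574693387 0.400146932346211 T [0.72866225 2.30155009 0.02667695]
```

Request:
{"fn": "play_rows", "kwargs": {
  "deltas": [1, 0, 0, 0, 0, 0, 0, 2, 0, 0, 0, 0, 0, 0, 2, 0, 0, 0, 0, 0, 0, 2, 0, 0, 0, 0, 0, 0, 2, 0, 0, 0, 0, 0, 0]
}}

```text
clock: 14.95
eef_pos: [530.2, -6.1, 35.0]
tool_rot: [-3.14, -0.107, -0.25]
force: [-11.6, 3.5, 1.4]
width: 0.2
gripper_force: 6.2
```

```bash
python3 st.py; python3 - <<'E'
from cell import *
import cv2,numpy as np
s=get_image("scene")[130:265,195:355,::-1];t=get_image("top")[118:238,215:349,::-1]
a=cv2.resize(s,(480,405),interpolation=cv2.INTER_CUBIC)
b=cv2.resize(t,(320,287),interpolation=cv2.INTER_CUBIC);b=cv2.copyMakeBorder(b,0,118,0,0,0)
cv2.imwrite("pics/c5.png",np.hstack([a,b]))
E
python3 st.py
```

```text
cradle x,y -58.247179671956815 0.5668810589027018 z 35.0426296261896 F -12.099824617943245 0.5292746352145534 1.3590203392008333 T [ 0.80260341  2.68884958 -0.00449048]
cradle x,y -58.270163657045394 0.5782860353449717 z 35.04617921533411 F -12.954042290302109 0.6661504083448753 0.9501607817719404 T [0.8071206  2.67337025 0.00414395]
```

View pics/c5.png

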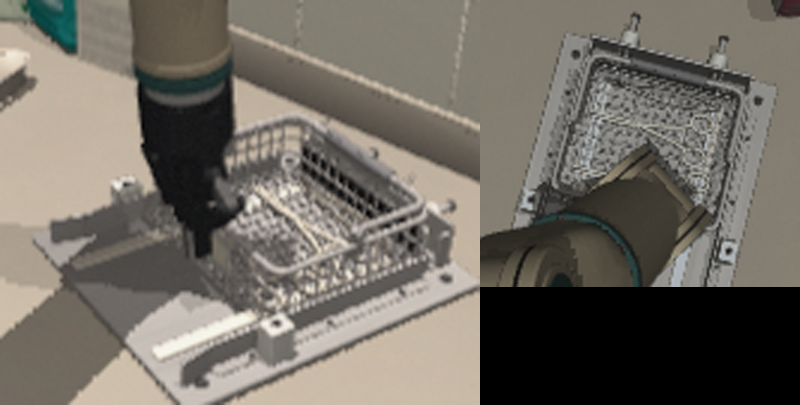

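The basket sits squarely against the bar, with the handle down at its far rim. One small nudge forward, then check that it's steady.

Request:
{"fn": "play_rows", "kwargs": {
  "deltas": [0.6, 0, 0, 0, 0, 0, 0, 0.6, 0, 0, 0, 0, 0, 0, 0.6, 0, 0, 0, 0, 0, 0, 0.6, 0, 0, 0, 0, 0, 0]
}}

```text
clock: 15.55
eef_pos: [530.4, -6.1, 35.1]
tool_rot: [-3.139, -0.106, -0.25]
force: [-13.4, 4.4, 1.7]
width: -0.1
gripper_force: 6.6
```

Request:
{"fn": "play_rows", "kwargs": {
  "deltas": [0, 0, 0, 0, 0, 0, 0, 0, 0, 0, 0, 0, 0, 0, 0, 0, 0, 0, 0, 0, 0, 0, 0, 0, 0, 0, 0, 0]
}}

```text
clock: 16.05
eef_pos: [530.3, -6.1, 35.0]
tool_rot: [-3.139, -0.106, -0.25]
force: [-13.4, 3.1, 1.8]
width: 0.1
gripper_force: 6.6
```

Request:
{"fn": "play_rows", "kwargs": {
  "deltas": [0, 0, 0, 0, 0, 0, 0, 0, 0, 0, 0, 0, 0, 0]
}}

```text
clock: 16.3
eef_pos: [530.3, -6.1, 35.0]
tool_rot: [-3.139, -0.106, -0.251]
force: [-13.7, 3.7, 2.5]
width: -0.1
gripper_force: 6.6
```

```bash
python3 st.py
```

```text
cradle x,y -58.107597288723056 0.567830173109801 z 35.030536011487996 F -14.209438550401565 0.13672295262638556 2.5210034354341686 T [0.78909783 2.83754678 0.06490883]
```

Steady at about 14 N on the tool. Less 1.5 to 2 N of drag, that leaves about 12 N on the bar. I'll hand it in still pressing.

```bash
python3 -c "
from cell import *
print(finish_job())"
```

```text
the job is handed in; nothing more can be done
None
```

I handed the job in with the handle down at the far-rim clips and the basket square against the stop bar. The arm is still pressing steadily with about 12 N on the bar (roughly 6 mm), estimated from 14 N at the wrist less runner drag.

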